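# Shut and latch the filter hatch of the carving bench's dust extractor

### The arm

A 6-joint arm with a two-finger parallel gripper is mounted at the origin on the work surface. World frame = base frame: x ahead of the robot, y to its left, z up, the work surface at z = 0. Lengths are in m, angles in rad, forces in N, time in s.
With the tool pointing down it reaches from about 0.425 to 0.95 m from the base axis. Payload 3.5 kg.
Tool frame: the origin (TCP) lies at the very end of the fingers, on their centre line; the grasp point (between the pads) lies 19 mm behind it; z points along the fingers, y is the line along which they close (so a half turn about z gives the same grasp; the last joint's range is limited). The gripper opens to 85 mm and grips with 20 to 120 N. Pads are 22 mm wide; open, the fingers measure 114 mm over their backs; the gripper's body (76 mm by 85 mm) begins 54 mm behind the grasp point. The pads swing forward as they close: fully open they stand 13 mm farther back than shut.
Start: joints at [-1.299, 0.286, 1.577, -0, 1.279, -0.15], TCP at [0.276, -0.616, 0.231] pointing down, gripper open.
Joint ranges: [-2.77, 2.77], [-0.9, 2.22], [0.21, 2.48], [-1.53, 4.67], [0.24, 2.81], [-2.84, 2.84]. Speed limits (rad/s): [2.79, 2.79, 3.14, 3.14, 3.14, 3.14].

### API

Orientations are given as a unit quaternion [x, y, z, w].
In Python, from plant import ctrl, optics, sign_off gives the robot as it stands.
- The arm moves only by the shell command python3 -m creep 'ROWS' [FORCE]. ROWS is JSON, a list of rows, each an object of numbers: "x", "y", "z": the shift along the tool's x, y, z in mm; "rx", "ry", "rz": the turn, a rotation vector about the tool's x, y, z in degrees; "grip": the opening, from 0 (shut) to 1 (fully open). In form: [{"x": .., "y": .., "z": .., "rx": .., "ry": .., "rz": .., "grip": ..}, ...]. A call has exactly 10 rows; each row shifts and turns the commanded pose from where the row before left it, along the tool's axes as they then stand; what a row does not reach is not made up. A row lasts 1/12 s, in which the tool goes at most 41.7 mm and 7.16 degrees, less where a joint would pass 70% of its speed; a pose out of reach is approached as far as the arm can. A call with a gripper value outside its range is refused whole. The fingers move at their own pace and stop on an object; FORCE is the grip in N (left out, the last holds). Time passes only in rows, so rows that do not move let the fingers close, or fill a call up. It gives the time, the measured TCP pose, the force, the opening and the grip force at its end, in the units of the state.
- ctrl.get_state(): the state, without advancing time (a new reading comes with each control period).
- optics.read_camera(name): name is "scene" or "top" or "wrist"; returns a dict with "color" (400x640x3 uint8, blue, green, red), "K" (3x3 intrinsics, pixels), "R" (3x3) and "t" (3): a world point X has camera coordinates R X + t. Camera axes: x right, y down, z forward; pixel columns grow to the right and rows downward; lengths in m; the calibration is good to about 2 mm. The wrist camera is an equidistant fisheye: a pixel r from the principal point sees the ray r / f radians off the axis. A picture is of the moment at which its call begins. There is no depth.
- sign_off(): hands the job in; it is judged then, once.
The state is a dict: "time": time; "qpos": joint angles; "dq": joint speeds; "joint_efforts": joint torques, N m; "eef_pos": TCP position; "tcp_rot": TCP orientation; "contact_force": force on the tool from outside, world axes, zero at the start; "wrist_torque": the same for the moment, N m; "opening": opening from 0.0 (shut) to 1.0 (fully open); "finger_force": force on a finger pad.
Only numpy, scipy, OpenCV 4.12 (cv2) and the standard library are available. Lean on these libraries where they do the work, as an engineer would, in place of code of your own. Each camera call takes 0.05 s, during which the arm holds its last target. There are 200 camera calls.

### The job

Shut the filter hatch on top of the dust extractor: swing it down onto its rubber seal, then press it down firmly but gently enough not to crush the seal and, while pressing, turn the wing knob clockwise to its quarter-turn stop so that the hidden tongue swings in behind the frame edge and keeps the seal squeezed when you let go. Never force the knob while the tongue is still jammed on the edge, and leave the chess pieces, tools and everything else where they are.

Things in the scene. Friction and masses are not known exactly. Their poses are not given: they have to be found in the camera images.
- extractor: dust extractor bolted to the bench: grey sheet-steel case 320 deep (x) x 360 wide (y) x 120 high, filter hatch on top. Origin: centre of its underside; -x is its front (grille and switch, towards the robot), z up. A motor hump along the rear of its top rises to 148. A chess piece stands on its top each side of the hatch.
- hatch (a joint): hatch angle, rad: 0 about level (shut), grows as the front edge rises. A stiff hinge (0.5 N m) holds the hatch (0.28 kg) where it is left. The frame with the seal is held on slotted screws, set up to 9 mm higher or lower to suit the filter; its height is not told and must be felt. Latched, the hatch reads from -0.05 to 0.05.
- hatch_hinge (a point): point on the hinge line along the hatch's rear edge, mid width, level with its underside: 147 mm above the bench, 95 behind the extractor's origin. Axes turn with the hatch: x to the rear, y along the hinge, z out of its top face. Hatch: grey steel lid 222 front to back x 210 wide x 8 thick, top face at z = 8.
- hatch_front (a point): middle of the hatch's front edge, on its top face, 222 mm from the hinge; axes as hatch_hinge. Under it, on the frame, lies the black rubber bulb seal, 201 from the hinge, that yields about 3.5 N per mm.
- wing (a joint): wing knob angle, rad, grows clockwise from above: 0 open, wing parallel to the hatch's front edge; 1.57 latched, at its stop, wing square to that edge. Turns with 0.06 N m and stays put. With the hatch only resting on the seal the tongue is about 2 mm too high and its side jams on the frame edge at about 0.45; about 15 N down at the knob lets it pass under, about 23 N crushes the seal.
- wing_grip (a point): centre of the wing's blade, on the turning axis (z), 24 mm above the hatch's top face, 170 from the hinge. Black knob: blade 50 long (along this y) x 10 thick (along this x), from 10 to 38 above the hatch top, on a hub 20 across. The axes turn with the wing.
- tongue_tip (a point): hidden end of the flat steel tongue under the hatch, on its upper face, 40 mm from the knob's axis along wing_grip's -y; tongue 14 wide, 4 thick, upper face 13 below the hatch's underside. The frame's inturned front edge, 4 thick, begins 24 in front of the axis; latched, the tongue lies 16 under it.
- king: half-carved ebony king, 96 tall, base 38 across, turned below and still square at the head; stands on the bench in front of the extractor on its left. Origin: centre of its foot, z up. Sizes in mm. Not to be disturbed.
- pawn: finished boxwood pawn, 47 tall, base 28 across, standing on the extractor's top (120 above the bench), left of the hatch. Origin: centre of its foot. Sizes in mm. Not to be disturbed.
- rook: finished boxwood rook, 54 tall, base 32 across, standing on the extractor's top, right of the hatch. Origin: centre of its foot. Sizes in mm. Not to be disturbed.
- scraper: bone-handled scraper, 220 long, 24 wide, 15 thick, lying on the bench to the left of the extractor. Origin: underside, where handle meets blade; x runs to the blade. Sizes in mm. Not to be disturbed.
- hammer: small brass hammer with a pale wooden handle, 210 long, head 62 across and 25 high, lying to the right of the extractor. Origin: underside, mid length; x runs to the head. Sizes in mm. Not to be disturbed.
- pencil_box: closed cedar pencil box with a brass latch, 210 x 64 x 40, on the bench to the right. Origin: centre of its underside. Sizes in mm. Not to be disturbed.
- blank: squared boxwood blank, 36 x 105 x 36, lying on the bench in front of the extractor on its right. Origin: centre of its underside. Sizes in mm. Not to be disturbed.

How it is judged:
On the way, in this order (a step that is already met when the one before it is completed fails the run):
1. the hatch is down on its seal, the wing still open (contact force between seal_c0 and hatch_c0 above 0.5 N and value of joint wing below 0.45 rad), for 0.1 s.
2. the wing is at its stop with the tongue under the frame edge and the seal squeezed (value of joint wing above 1.35 rad and value of joint hatch below 0.07 rad and contact force between seal_c0 and hatch_c0 above 6 N), for 0.2 s.
At the end, for the whole second after the job is handed in: The hatch is shut (below 0.07 rad), the wing is turned to its stop (above 1.35 rad), the tongue bears on the underside of the frame edge with more than 3 N and keeps the seal squeezed with more than 6 N, with nobody holding it (all of step 2 and contact force between wing and frame above 3 N); the robot touches nothing.
It fails at once if the seal is crushed (more than 19 N on it) (contact force between seal_c0 and hatch_c0 above 19 N).
It fails at once if the tongue is forced against the frame edge (more than 22 N) (contact force between wing and frame above 22 N).
It fails at once if a chess piece, tool, box or blank is disturbed (moved more than 20 to 30 mm) (distance of any of king, pawn, rook from where it was at the start of the episode above 0.02 m or distance of any of scraper, hammer, pencil_box, blank from where it was at the start of the episode above 0.03 m).
It also fails if it takes over 64 s, if anything falls off the work surface, if the arm or the gripper's body presses on something with over 40 N, if the wrist force passes 120 N, or if a joint passes its speed limit or range.

## Working session

There is one attempt and no reset: what is moved stays moved. The work goes in short steps, Python scripts to look and compute and a shell command to move; the robot and the scene stay as the last step left them, time stands still between calls to the robot, and variables do not carry over. Pictures are saved under pics/ and viewed, at most 10 in all, crops included, and the job is handed in when it is done.

```bash
mkdir -p pics; ls
python3 - <<'E'
from plant import ctrl, optics
import cv2,pickle
s=ctrl.get_state();print(s)
d={}
for n in("scene","top"):
    c=optics.read_camera(n);d[n]=c;cv2.imwrite(f"pics/{n}0.png",c["color"]);print(n,c["K"].tolist(),c["R"].tolist(),c["t"].tolist())
pickle.dump(d,open("cam0.pkl","wb"))
E
```

```text
pics
{'time': 0.0, 'qpos': array([-1.29900862e+00,  2.87162495e-01,  1.57816434e+00,  1.35167114e-05,
        1.27859331e+00, -1.50003108e-01]), 'dq': array([ 1.08463540e-03,  8.55567545e-05, -1.79358549e-04,  1.37256047e-03,
       -2.58370162e-03, -5.08184959e-04]), 'joint_efforts': array([ 3.08334775e-04, -4.05978656e+01, -2.92624980e+01, -2.10915218e-04,
        5.78635474e-03, -7.09446411e-06]), 'eef_pos': array([ 0.27619338, -0.61519597,  0.22995614]), 'tcp_rot': array([ 9.77843613e-01,  2.09333500e-01, -6.43619245e-05, -1.16198542e-03]), 'contact_force': array([ 0.298634  , -0.58861952, -0.365327  ]), 'wrist_torque': array([ 0.02175175,  0.03549477, -0.0356045 ]), 'finger_force': 0.0, 'opening': 1.0028592477682514}
scene [[375.3989107770394, 0.0, 320.27489000313136], [0.0, 375.3989107770394, 199.3653794185996], [0.0, 0.0, 1.0]] [[-0.24254383879986474, 0.9701294011664562, 0.004629390093556377], [0.7289574669667981, 0.18539259136965547, -0.658976933146065], [-0.6401511521614051, -0.15645616656960842, -0.7521489017001677]] [0.2029268636123776, -0.32659608079969216, 1.444792979790172]
top [[429.65907388129017, 0.0, 326.0866136335304], [0.0, 429.65907388129017, 197.9178528618215], [0.0, 0.0, 1.0]] [[-0.013784639936372828, -0.9997583827942105, -0.01712190802827984], [-0.9934189368870793, 0.015640430083014294, -0.11346450009127608], [0.11370487912121184, 0.015445160391613323, -0.9933945074765149]] [-0.036344452300443655, 0.5784468453224793, 1.530294311110947]
```

View pics/scene0.png

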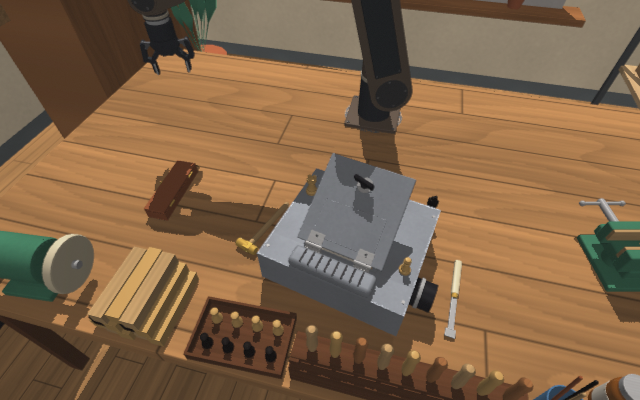

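View pics/top0.png

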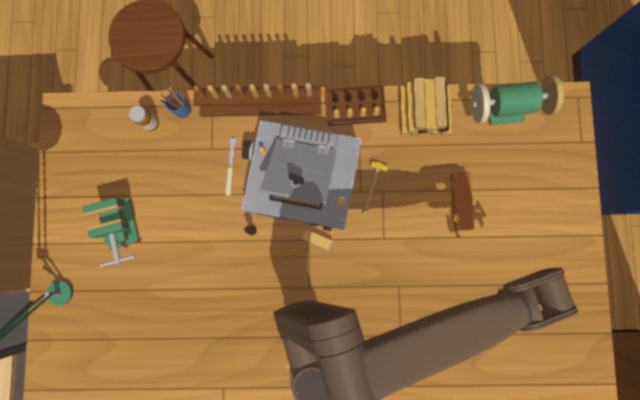

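Scene view: the extractor's top spans about (260–440, 180–330), with the hatch raised and its front edge at about (335–414, 155–180). The wing is near (364,182). Top view: the case corners are near (260,121), (361,136), (345,229) and (243,208), and the wing is near (296,179).

Run:
```python
import cv2,pickle
d=pickle.load(open("cam0.pkl","rb"))
a=d["top"]["color"][110:240,230:375];cv2.imwrite("pics/topc.png",cv2.resize(a,None,fx=4.6,fy=4.6,interpolation=cv2.INTER_CUBIC))
a=d["scene"]["color"][145:335,250:445];cv2.imwrite("pics/scenec.png",cv2.resize(a,None,fx=3.1,fy=3.1,interpolation=cv2.INTER_CUBIC))
```

```text
(no output)
```

View pics/topc.png

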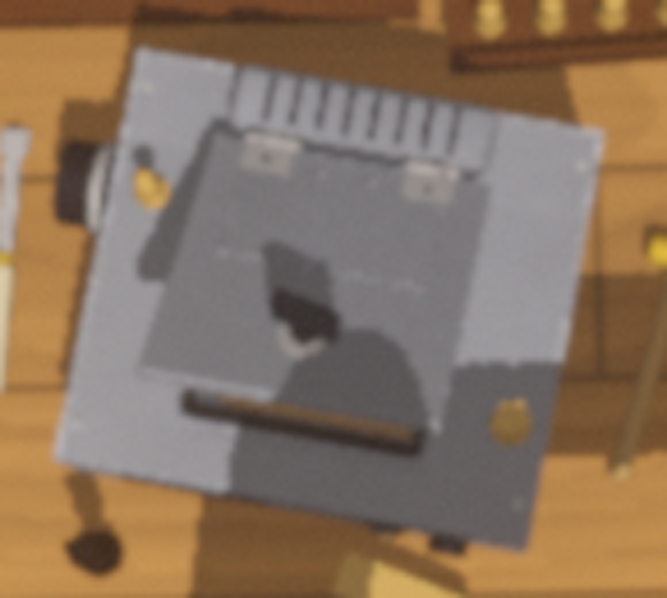

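View pics/scenec.png

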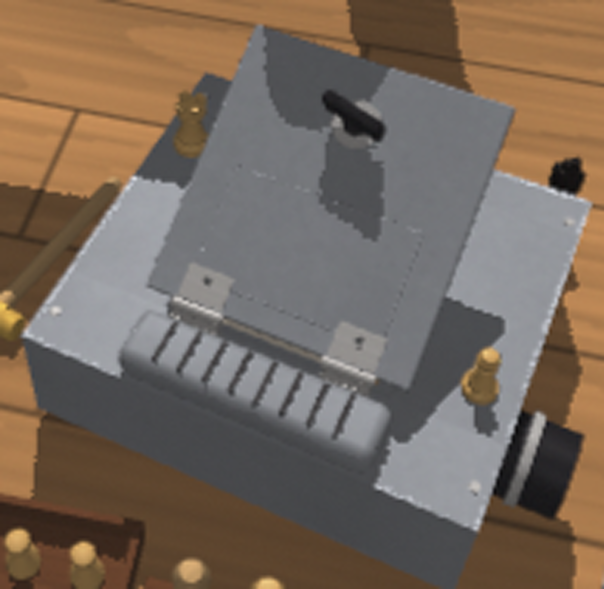

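Top crop: case corners are at (137,48), (602,130), (525,548) and (58,460), hatch front corners at (140,372) and (432,430), and the wing blade at (305,318). Scene crop: hatch front corners are at (258,25) and (513,108), and the blade runs (326,97)–(382,132).

```bash
cat > geo.py <<'E'
import numpy as np
def ray(c,p):
    d=c["R"].T@np.linalg.inv(c["K"])@np.array([p[0],p[1],1.]);return -c["R"].T@c["t"],d
def plane(c,p,z):
    o,d=ray(c,p);return o+d*(z-o[2])/d[2]
def tri(c1,p1,c2,p2):
    A=[];b=[]
    for c,p in((c1,p1),(c2,p2)):
        o,d=ray(c,p);d/=np.linalg.norm(d);M=np.eye(3)-np.outer(d,d);A.append(M);b.append(M@o)
    X,r,_,_=np.linalg.lstsq(np.vstack(A),np.hstack(b),rcond=None);return X,np.sqrt(r.sum())
E
python3 - <<'E'
import pickle,numpy as np
from geo import *
np.set_printoptions(precision=4,suppress=True)
d=pickle.load(open("cam0.pkl","rb"));T=d["top"];S=d["scene"]
t=lambda x,y:(x/4.6+229.6,y/4.6+109.6)
s=lambda x,y:(x/3.1+249.7,y/3.1+144.7)
P=[plane(T,t(*q),.12) for q in((137,48),(602,130),(525,548),(58,460))]
print("top RL RR FR FL",P, np.mean(P,0),[np.linalg.norm(P[i]-P[i-1]) for i in range(4)])
Q=[plane(S,s(*q),.12) for q in((480,528),(25,337),(588,203))];print("scene RL RR FL",Q,(Q[1]+Q[2])/2)
C=((Q[1]+Q[2])/2+np.mean(P,0))/2
ux=((P[0]-P[3])+(P[1]-P[2])+(Q[0]-Q[2]));ux/=np.linalg.norm(ux);yaw=np.arctan2(ux[1],ux[0])
v=(P[0]-P[1])+(P[3]-P[2])+Q[0]-Q[1];yaw2=np.arctan2(-v[0],v[1]);print("yaw",yaw,yaw2)
y=(yaw+yaw2)/2;R=np.array([[np.cos(y),-np.sin(y),0],[np.sin(y),np.cos(y),0],[0,0,1]])
H=C*[1,1,0]+R@[.095,0,.147];print("C",C,"hinge",H)
for n,a,b in(("FL",(140,372),(513,108)),("FR",(432,430),(258,25)),("wing",(305,318),(353,115))):
    X,r=tri(T,t(*a),S,s(*b));l=R.T@(X-H);print(n,X,"res",r,"hinge frame",l,"ang",np.arctan2(l[2],-l[0]),np.hypot(l[0],l[2]))
for n,q,z in(("pawn",(150,187),.15),("rook",(511,422),.16),("king",(95,550),.09),("blank",(400,590),.036)):print(n,R.T@(plane(T,t(*q),z)-C),plane(T,t(*q),z))
E
```

```text
top RL RR FR FL [array([0.847 , 0.1844, 0.12  ]), array([ 0.7765, -0.1689,  0.12  ]), array([ 0.4614, -0.1048,  0.12  ]), array([0.532 , 0.2423, 0.12  ])] [0.6542 0.0383 0.12  ] [np.float64(0.3203164530804132), np.float64(0.36032546646996144), np.float64(0.32158203913732947), np.float64(0.35426658125506333)]
scene RL RR FL [array([0.8425, 0.1829, 0.12  ]), array([ 0.7741, -0.1682,  0.12  ]), array([0.5334, 0.2425, 0.12  ])] [0.6538 0.0372 0.12  ]
yaw -0.19103076585580808 -0.19665108107915785
C [0.654  0.0377 0.12  ] hinge [0.7472 0.0194 0.147 ]
FL [0.5788 0.1575 0.2575] res 0.00024682540836984125 hinge frame [-0.1919  0.1031  0.1105] ang 0.5226675575028301 0.2214549204936946
FR [ 0.5365 -0.0423  0.258 ] res 0.0030694310474999654 hinge frame [-0.1949 -0.1012  0.111 ] ang 0.5176361781063278 0.22429411415388223
wing [0.6142 0.0449 0.2569] res 0.0006661792245429648 hinge frame [-0.1354 -0.0007  0.1099] ang 0.6816411027219793 0.17439308229667433
pawn [0.0509 0.1439 0.03  ] [0.7316 0.1692 0.15  ]
rook [-0.0754 -0.1504  0.04  ] [ 0.551  -0.0954  0.16  ]
king [-0.2197  0.1426 -0.03  ] [0.4659 0.22   0.09  ]
blank [-0.2074 -0.088  -0.084 ] [ 0.4336 -0.0087  0.036 ]
```

```bash
python3 -m creep '[{"x":29,"y":-26.2,"z":-11.5,"grip":0},{"x":29,"y":-26.2,"z":-11.5,"grip":0},{"x":29,"y":-26.2,"z":-11.5,"grip":0},{"x":29,"y":-26.2,"z":-11.5,"grip":0},{"x":29,"y":-26.2,"z":-11.5,"grip":0},{"x":29,"y":-26.2,"z":-11.5,"grip":0},{"x":29,"y":-26.2,"z":-11.5,"grip":0},{"x":29,"y":-26.2,"z":-11.5,"grip":0},{"x":29,"y":-26.2,"z":-11.5,"grip":0},{"x":29,"y":-26.2,"z":-11.5,"grip":0}]' 40
python3 -m creep '[{"x":29,"y":-26.2,"grip":0},{"x":29,"y":-26.2,"grip":0},{"x":29,"y":-26.2,"grip":0},{"x":29,"y":-26.2,"grip":0},{"x":29,"y":-26.2,"grip":0},{"x":29,"y":-26.2,"grip":0},{"x":29,"y":-26.2,"grip":0},{"x":29,"y":-26.2,"grip":0},{"x":29,"y":-26.2,"grip":0},{"x":29,"y":-26.2,"grip":0}]'
python3 -m creep '[{"rz":-6.8,"grip":0},{"rz":-6.8,"grip":0},{"rz":-6.8,"grip":0},{"rz":-6.8,"grip":0},{"rz":-6.8,"grip":0},{"rz":-6.8,"grip":0},{"rz":-6.8,"grip":0},{"rz":-6.8,"grip":0},{"grip":0},{"grip":0}]'
```

```text
$[0]: bad value
$[0]: bad value
$[0]: bad value
```

```bash
python3 -m creep '[{"x":29,"y":-26.2,"z":-11.5,"rx":0,"ry":0,"rz":0,"grip":0},{"x":29,"y":-26.2,"z":-11.5,"rx":0,"ry":0,"rz":0,"grip":0},{"x":29,"y":-26.2,"z":-11.5,"rx":0,"ry":0,"rz":0,"grip":0},{"x":29,"y":-26.2,"z":-11.5,"rx":0,"ry":0,"rz":0,"grip":0},{"x":29,"y":-26.2,"z":-11.5,"rx":0,"ry":0,"rz":0,"grip":0},{"x":29,"y":-26.2,"z":-11.5,"rx":0,"ry":0,"rz":0,"grip":0},{"x":29,"y":-26.2,"z":-11.5,"rx":0,"ry":0,"rz":0,"grip":0},{"x":29,"y":-26.2,"z":-11.5,"rx":0,"ry":0,"rz":0,"grip":0},{"x":29,"y":-26.2,"z":-11.5,"rx":0,"ry":0,"rz":0,"grip":0},{"x":29,"y":-26.2,"z":-11.5,"rx":0,"ry":0,"rz":0,"grip":0}]' 40
```

```text
time: 0.93
eef_pos: [0.4338, -0.256, 0.3464]
tcp_rot: [0.978, 0.209, -0.0, -0.0]
contact_force: [-0.4, 0.2, 0.5]
opening: -0.002
finger_force: 0.0
```

```bash
python3 -m creep '[{"x":29,"y":-26.2,"z":0,"rx":0,"ry":0,"rz":0,"grip":0},{"x":29,"y":-26.2,"z":0,"rx":0,"ry":0,"rz":0,"grip":0},{"x":29,"y":-26.2,"z":0,"rx":0,"ry":0,"rz":0,"grip":0},{"x":29,"y":-26.2,"z":0,"rx":0,"ry":0,"rz":0,"grip":0},{"x":29,"y":-26.2,"z":0,"rx":0,"ry":0,"rz":0,"grip":0},{"x":29,"y":-26.2,"z":0,"rx":0,"ry":0,"rz":0,"grip":0},{"x":29,"y":-26.2,"z":0,"rx":0,"ry":0,"rz":0,"grip":0},{"x":29,"y":-26.2,"z":0,"rx":0,"ry":0,"rz":0,"grip":0},{"x":29,"y":-26.2,"z":0,"rx":0,"ry":0,"rz":0,"grip":0},{"x":29,"y":-26.2,"z":0,"rx":0,"ry":0,"rz":0,"grip":0}]'
python3 -m creep '[{"x":0,"y":0,"z":0,"rx":0,"ry":0,"rz":-6.8,"grip":0},{"x":0,"y":0,"z":0,"rx":0,"ry":0,"rz":-6.8,"grip":0},{"x":0,"y":0,"z":0,"rx":0,"ry":0,"rz":-6.8,"grip":0},{"x":0,"y":0,"z":0,"rx":0,"ry":0,"rz":-6.8,"grip":0},{"x":0,"y":0,"z":0,"rx":0,"ry":0,"rz":-6.8,"grip":0},{"x":0,"y":0,"z":0,"rx":0,"ry":0,"rz":-6.8,"grip":0},{"x":0,"y":0,"z":0,"rx":0,"ry":0,"rz":-6.8,"grip":0},{"x":0,"y":0,"z":0,"rx":0,"ry":0,"rz":-6.8,"grip":0},{"x":0,"y":0,"z":0,"rx":0,"ry":0,"rz":0,"grip":0},{"x":0,"y":0,"z":0,"rx":0,"ry":0,"rz":0,"grip":0}]'
```

```text
time: 1.77
eef_pos: [0.5912, 0.1018, 0.3457]
tcp_rot: [0.978, 0.209, -0.0, -0.0]
contact_force: [-0.2, -0.9, 0.4]
opening: -0.001
finger_force: 0.0
time: 2.6
eef_pos: [0.5908, 0.0997, 0.3457]
tcp_rot: [0.775, 0.632, -0.0, -0.0]
contact_force: [-0.8, 0.5, 0.3]
opening: 0.002
finger_force: 0.0
```

```bash
python3 -m creep '[{"x":0,"y":0,"z":20,"rx":0,"ry":0,"rz":0,"grip":0},{"x":0,"y":0,"z":20,"rx":0,"ry":0,"rz":0,"grip":0},{"x":0,"y":0,"z":20,"rx":0,"ry":0,"rz":0,"grip":0},{"x":0,"y":0,"z":15,"rx":0,"ry":0,"rz":0,"grip":0},{"x":0,"y":0,"z":8,"rx":0,"ry":0,"rz":0,"grip":0},{"x":0,"y":0,"z":6,"rx":0,"ry":0,"rz":0,"grip":0},{"x":0,"y":0,"z":6,"rx":0,"ry":0,"rz":0,"grip":0},{"x":0,"y":0,"z":6,"rx":0,"ry":0,"rz":0,"grip":0},{"x":0,"y":0,"z":6,"rx":0,"ry":0,"rz":0,"grip":0},{"x":0,"y":0,"z":6,"rx":0,"ry":0,"rz":0,"grip":0}]'
python3 -m creep '[{"x":0,"y":0,"z":6,"rx":0,"ry":0,"rz":0,"grip":0},{"x":0,"y":0,"z":6,"rx":0,"ry":0,"rz":0,"grip":0},{"x":0,"y":0,"z":6,"rx":0,"ry":0,"rz":0,"grip":0},{"x":0,"y":0,"z":6,"rx":0,"ry":0,"rz":0,"grip":0},{"x":0,"y":0,"z":6,"rx":0,"ry":0,"rz":0,"grip":0},{"x":0,"y":0,"z":6,"rx":0,"ry":0,"rz":0,"grip":0},{"x":0,"y":0,"z":6,"rx":0,"ry":0,"rz":0,"grip":0},{"x":0,"y":0,"z":5,"rx":0,"ry":0,"rz":0,"grip":0},{"x":0,"y":0,"z":5,"rx":0,"ry":0,"rz":0,"grip":0},{"x":0,"y":0,"z":5,"rx":0,"ry":0,"rz":0,"grip":0}]'
python3 - <<'E'
from plant import optics
import cv2,numpy as np
c=optics.read_camera("scene");w=optics.read_camera("wrist")
cv2.imwrite("pics/s1.png",np.hstack([cv2.resize(c["color"][125:335,250:445],(390,420)),cv2.resize(w["color"],(400,250))] if 0 else [cv2.resize(c["color"][125:335,250:445],(390,420))]))
E
```

```text
time: 3.43
eef_pos: [0.5918, 0.0998, 0.2346]
tcp_rot: [0.774, 0.633, 0.001, 0.001]
contact_force: [-0.7, 0.6, 3.1]
opening: -0.001
finger_force: 1.4
time: 4.27
eef_pos: [0.5908, 0.0997, 0.1756]
tcp_rot: [0.774, 0.633, -0.0, -0.0]
contact_force: [-1.6, 0.8, 2.4]
opening: 0.002
finger_force: 1.2
```

View pics/s1.png

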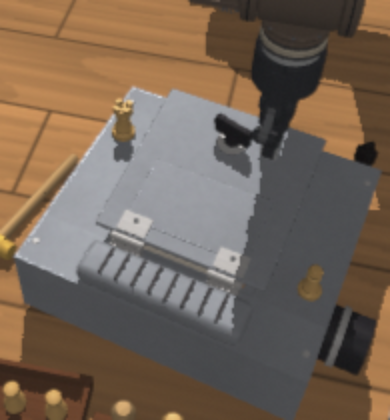

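The hatch is nearly down, pushed by the fingers at (268,145) just left of the wing (235,130). The rook and pawn are untouched. Next I lower slowly to feel for the seal.

```bash
python3 -m creep '[{"x":0,"y":0,"z":1,"rx":0,"ry":0,"rz":0,"grip":0},{"x":0,"y":0,"z":1,"rx":0,"ry":0,"rz":0,"grip":0},{"x":0,"y":0,"z":1,"rx":0,"ry":0,"rz":0,"grip":0},{"x":0,"y":0,"z":1,"rx":0,"ry":0,"rz":0,"grip":0},{"x":0,"y":0,"z":1,"rx":0,"ry":0,"rz":0,"grip":0},{"x":0,"y":0,"z":1,"rx":0,"ry":0,"rz":0,"grip":0},{"x":0,"y":0,"z":1,"rx":0,"ry":0,"rz":0,"grip":0},{"x":0,"y":0,"z":1,"rx":0,"ry":0,"rz":0,"grip":0},{"x":0,"y":0,"z":0,"rx":0,"ry":0,"rz":0,"grip":0},{"x":0,"y":0,"z":0,"rx":0,"ry":0,"rz":0,"grip":0}]'
python3 -m creep '[{"x":0,"y":0,"z":0.5,"rx":0,"ry":0,"rz":0,"grip":0},{"x":0,"y":0,"z":0.5,"rx":0,"ry":0,"rz":0,"grip":0},{"x":0,"y":0,"z":0.5,"rx":0,"ry":0,"rz":0,"grip":0},{"x":0,"y":0,"z":0.5,"rx":0,"ry":0,"rz":0,"grip":0},{"x":0,"y":0,"z":0,"rx":0,"ry":0,"rz":0,"grip":0},{"x":0,"y":0,"z":0,"rx":0,"ry":0,"rz":0,"grip":0},{"x":0,"y":0,"z":0,"rx":0,"ry":0,"rz":0,"grip":0},{"x":0,"y":0,"z":0,"rx":0,"ry":0,"rz":0,"grip":0},{"x":0,"y":0,"z":0,"rx":0,"ry":0,"rz":0,"grip":0},{"x":0,"y":0,"z":0,"rx":0,"ry":0,"rz":0,"grip":0}]'
```

```text
time: 5.2
eef_pos: [0.591, 0.0997, 0.1681]
tcp_rot: [0.774, 0.633, -0.0, 0.0]
contact_force: [-0.3, 0.6, 1.4]
opening: 0.001
finger_force: 0.0
time: 6.03
eef_pos: [0.591, 0.0997, 0.1663]
tcp_rot: [0.774, 0.633, 0.0, 0.0]
contact_force: [0.2, -0.3, -0.4]
opening: 0.003
finger_force: 0.0
```

```bash
python3 -m creep '[{"x":0,"y":0,"z":0.5,"rx":0,"ry":0,"rz":0,"grip":0},{"x":0,"y":0,"z":0.5,"rx":0,"ry":0,"rz":0,"grip":0},{"x":0,"y":0,"z":0.5,"rx":0,"ry":0,"rz":0,"grip":0},{"x":0,"y":0,"z":0.5,"rx":0,"ry":0,"rz":0,"grip":0},{"x":0,"y":0,"z":0.5,"rx":0,"ry":0,"rz":0,"grip":0},{"x":0,"y":0,"z":0.5,"rx":0,"ry":0,"rz":0,"grip":0},{"x":0,"y":0,"z":0.5,"rx":0,"ry":0,"rz":0,"grip":0},{"x":0,"y":0,"z":0.5,"rx":0,"ry":0,"rz":0,"grip":0},{"x":0,"y":0,"z":0,"rx":0,"ry":0,"rz":0,"grip":0},{"x":0,"y":0,"z":0,"rx":0,"ry":0,"rz":0,"grip":0}]'
python3 -m creep '[{"x":0,"y":0,"z":0.5,"rx":0,"ry":0,"rz":0,"grip":0},{"x":0,"y":0,"z":0.5,"rx":0,"ry":0,"rz":0,"grip":0},{"x":0,"y":0,"z":0.5,"rx":0,"ry":0,"rz":0,"grip":0},{"x":0,"y":0,"z":0.5,"rx":0,"ry":0,"rz":0,"grip":0},{"x":0,"y":0,"z":0.5,"rx":0,"ry":0,"rz":0,"grip":0},{"x":0,"y":0,"z":0.5,"rx":0,"ry":0,"rz":0,"grip":0},{"x":0,"y":0,"z":0,"rx":0,"ry":0,"rz":0,"grip":0},{"x":0,"y":0,"z":0,"rx":0,"ry":0,"rz":0,"grip":0},{"x":0,"y":0,"z":0,"rx":0,"ry":0,"rz":0,"grip":0},{"x":0,"y":0,"z":0,"rx":0,"ry":0,"rz":0,"grip":0}]'
```

```text
time: 6.87
eef_pos: [0.591, 0.0997, 0.1622]
tcp_rot: [0.774, 0.633, 0.0, 0.0]
contact_force: [-0.4, 0.2, 0.7]
opening: -0.001
finger_force: 0.0
time: 7.7
eef_pos: [0.591, 0.0997, 0.1592]
tcp_rot: [0.774, 0.633, 0.0, 0.0]
contact_force: [-0.4, 0.4, 0.3]
opening: -0.002
finger_force: 0.0
```

```bash
python3 -m creep '[{"x":0,"y":0,"z":0.5,"rx":0,"ry":0,"rz":0,"grip":0},{"x":0,"y":0,"z":0.5,"rx":0,"ry":0,"rz":0,"grip":0},{"x":0,"y":0,"z":0.5,"rx":0,"ry":0,"rz":0,"grip":0},{"x":0,"y":0,"z":0.5,"rx":0,"ry":0,"rz":0,"grip":0},{"x":0,"y":0,"z":0.5,"rx":0,"ry":0,"rz":0,"grip":0},{"x":0,"y":0,"z":0.5,"rx":0,"ry":0,"rz":0,"grip":0},{"x":0,"y":0,"z":0,"rx":0,"ry":0,"rz":0,"grip":0},{"x":0,"y":0,"z":0,"rx":0,"ry":0,"rz":0,"grip":0},{"x":0,"y":0,"z":0,"rx":0,"ry":0,"rz":0,"grip":0},{"x":0,"y":0,"z":0,"rx":0,"ry":0,"rz":0,"grip":0}]'
```

```text
time: 8.53
eef_pos: [0.591, 0.0997, 0.1562]
tcp_rot: [0.774, 0.633, -0.0, 0.0]
contact_force: [0.5, 0.6, 0.6]
opening: 0.0
finger_force: 0.0
```

```bash
python3 -m creep '[{"x":0,"y":0,"z":0.5,"rx":0,"ry":0,"rz":0,"grip":0},{"x":0,"y":0,"z":0.5,"rx":0,"ry":0,"rz":0,"grip":0},{"x":0,"y":0,"z":0.5,"rx":0,"ry":0,"rz":0,"grip":0},{"x":0,"y":0,"z":0.5,"rx":0,"ry":0,"rz":0,"grip":0},{"x":0,"y":0,"z":0,"rx":0,"ry":0,"rz":0,"grip":0},{"x":0,"y":0,"z":0,"rx":0,"ry":0,"rz":0,"grip":0},{"x":0,"y":0,"z":0,"rx":0,"ry":0,"rz":0,"grip":0},{"x":0,"y":0,"z":0,"rx":0,"ry":0,"rz":0,"grip":0},{"x":0,"y":0,"z":0,"rx":0,"ry":0,"rz":0,"grip":0},{"x":0,"y":0,"z":0,"rx":0,"ry":0,"rz":0,"grip":0}]'
python3 - <<'E'
from plant import optics
import cv2,numpy as np
c=optics.read_camera("scene")
cv2.imwrite("pics/s2.png",cv2.resize(c["color"][150:300,280:440],None,fx=3.7,fy=3.7,interpolation=cv2.INTER_CUBIC))
E
```

```text
time: 9.37
eef_pos: [0.591, 0.0997, 0.1543]
tcp_rot: [0.774, 0.633, 0.0, -0.0]
contact_force: [0.1, 0.1, -0.1]
opening: 0.0
finger_force: 0.0
```

View pics/s2.png

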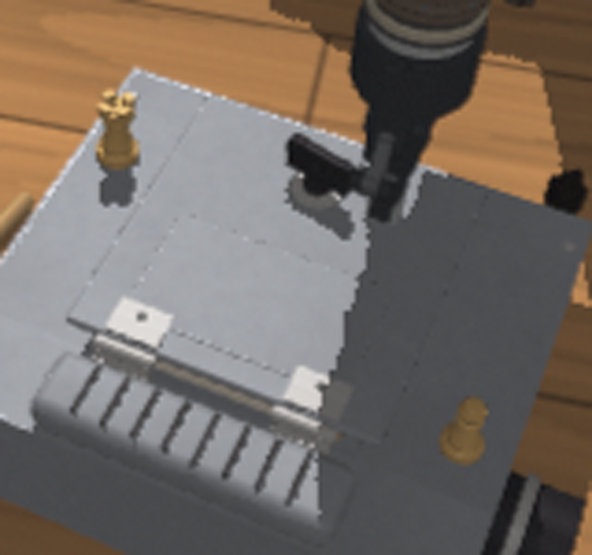

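The hatch looks level and the finger at (380,210) is just above it. The wing is at (322,165), still parallel to the front edge. I keep lowering.

```bash
python3 -m creep '[{"x":0,"y":0,"z":0.5,"rx":0,"ry":0,"rz":0,"grip":0},{"x":0,"y":0,"z":0.5,"rx":0,"ry":0,"rz":0,"grip":0},{"x":0,"y":0,"z":0.5,"rx":0,"ry":0,"rz":0,"grip":0},{"x":0,"y":0,"z":0.5,"rx":0,"ry":0,"rz":0,"grip":0},{"x":0,"y":0,"z":0,"rx":0,"ry":0,"rz":0,"grip":0},{"x":0,"y":0,"z":0,"rx":0,"ry":0,"rz":0,"grip":0},{"x":0,"y":0,"z":0,"rx":0,"ry":0,"rz":0,"grip":0},{"x":0,"y":0,"z":0,"rx":0,"ry":0,"rz":0,"grip":0},{"x":0,"y":0,"z":0,"rx":0,"ry":0,"rz":0,"grip":0},{"x":0,"y":0,"z":0,"rx":0,"ry":0,"rz":0,"grip":0}]'
```

```text
time: 10.25
eef_pos: [0.5911, 0.0997, 0.1526]
tcp_rot: [0.774, 0.633, 0.0, 0.0]
contact_force: [-0.7, -0.4, 3.6]
opening: -0.001
finger_force: 1.6
```

```bash
python3 -m creep '[{"x":0,"y":0,"z":0.5,"rx":0,"ry":0,"rz":0,"grip":0},{"x":0,"y":0,"z":0,"rx":0,"ry":0,"rz":0,"grip":0},{"x":0,"y":0,"z":0,"rx":0,"ry":0,"rz":0,"grip":0},{"x":0,"y":0,"z":0.5,"rx":0,"ry":0,"rz":0,"grip":0},{"x":0,"y":0,"z":0,"rx":0,"ry":0,"rz":0,"grip":0},{"x":0,"y":0,"z":0,"rx":0,"ry":0,"rz":0,"grip":0},{"x":0,"y":0,"z":0,"rx":0,"ry":0,"rz":0,"grip":0},{"x":0,"y":0,"z":0,"rx":0,"ry":0,"rz":0,"grip":0},{"x":0,"y":0,"z":0,"rx":0,"ry":0,"rz":0,"grip":0},{"x":0,"y":0,"z":0,"rx":0,"ry":0,"rz":0,"grip":0}]'
```

```text
time: 11.08
eef_pos: [0.5911, 0.0997, 0.1519]
tcp_rot: [0.774, 0.633, 0.0, 0.0]
contact_force: [-2.9, 0.4, 5.3]
opening: -0.002
finger_force: 2.9
```

```bash
python3 -m creep '[{"x":0,"y":0,"z":-10,"rx":0,"ry":0,"rz":0,"grip":0},{"x":0,"y":0,"z":-25,"rx":0,"ry":0,"rz":0,"grip":0},{"x":0,"y":0,"z":-25,"rx":0,"ry":0,"rz":0,"grip":0},{"x":0,"y":0,"z":-24,"rx":0,"ry":0,"rz":0,"grip":0.6},{"x":-16.2,"y":-0.4,"z":0,"rx":0,"ry":0,"rz":-0.4,"grip":0.6},{"x":-16.2,"y":-0.4,"z":0,"rx":0,"ry":0,"rz":0,"grip":0.6},{"x":-16.2,"y":-0.3,"z":0,"rx":0,"ry":0,"rz":0,"grip":0.6},{"x":0,"y":0,"z":0,"rx":0,"ry":0,"rz":0,"grip":0.6},{"x":0,"y":0,"z":0,"rx":0,"ry":0,"rz":0,"grip":0.6},{"x":0,"y":0,"z":0,"rx":0,"ry":0,"rz":0,"grip":0.6}]'
python3 - <<'E'
from plant import optics
import cv2,numpy as np,pickle
w=optics.read_camera("wrist");s=optics.read_camera("scene");pickle.dump({"w":w,"s":s},open("cam1.pkl","wb"))
print(w["K"],w["R"],w["t"])
cv2.imwrite("pics/w3.png",np.hstack([cv2.resize(w["color"],(512,320)),cv2.resize(s["color"][160:260,315:405],(288,320),interpolation=cv2.INTER_CUBIC)]))
E
```

```text
time: 11.92
eef_pos: [0.5806, 0.0526, 0.2351]
tcp_rot: [0.772, 0.636, 0.0, -0.0]
contact_force: [0.9, -0.2, -0.1]
opening: 0.6
finger_force: 0.0
[[309.70691629   0.         316.14624867]
 [  0.         309.70691629 197.95482973]
 [  0.           0.           1.        ]] [[ 9.81560125e-01 -1.91152446e-01 -6.81237571e-04]
 [-1.83207367e-01 -9.41767371e-01  2.81973900e-01]
 [-5.45415681e-02 -2.76649529e-01 -9.59421834e-01]] [-0.55773824  0.11889782  0.42886388]
```

View pics/w3.png

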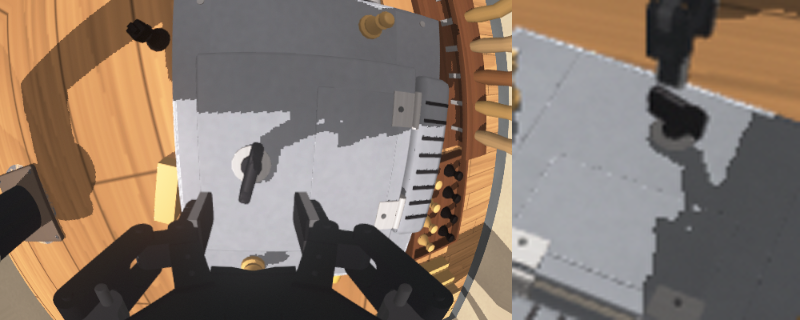

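The wrist view shows the dark blade between the open fingers, running from about (258,147) to (247,200), with the hub at (250,163). I'll check the blade's centre and direction by mask.

Run:
```python
import pickle,cv2,numpy as np
np.set_printoptions(precision=4,suppress=True)
w=pickle.load(open("cam1.pkl","rb"))["w"];im=w["color"];K,R,t=w["K"],w["R"],w["t"]
m=(im.max(2)<75).astype(np.uint8);m[:165]=0;m[268:]=0;m[:,:285]=0;m[:,345:]=0
n,l,st,ce=cv2.connectedComponentsWithStats(m);i=1+st[1:,4].argmax();print(st[i],ce[i])
v,u=np.nonzero(l==i)
def fish(u,v,z):
    x,y=(u-K[0,2])/K[0,0],(v-K[1,2])/K[1,1];th=np.hypot(x,y)
    d=np.array([np.sin(th)*x/th,np.sin(th)*y/th,np.cos(th)]);d=R.T@d;o=-R.T@t;return o+d*(z-o[2])/d[2]
for z in(.19,.176,.163):
    P=np.array([fish(a,b,z) for a,b in zip(u,v)])[:,:2].astype(np.float32)
    r=cv2.minAreaRect(P*1000);b=cv2.boxPoints(r);print(z,r)
yv=-.194;H=np.array([.7472,.0194]);print("cam",-R.T@t,"expect",H+np.array([[np.cos(yv),-np.sin(yv)],[np.sin(yv),np.cos(yv)]])@[-.1706,0])
```

```text
[ 299  178   31   76 1100] [314.1055 212.7291]
0.19 ((577.5668334960938, 57.588623046875), (52.47883224487305, 15.664108276367188), 72.74258422851562)
0.176 ((576.442626953125, 52.63092803955078), (56.396080017089844, 16.8333683013916), 72.7425308227539)
0.163 ((575.3986206054688, 48.02735137939453), (60.03355407714844, 17.919050216674805), 72.7425308227539)
cam [0.5926 0.124  0.3776] expect [0.5798 0.0523]
```

Run:
```python
import pickle,cv2
w=pickle.load(open("cam1.pkl","rb"))["w"]["color"][165:275,265:365]
cv2.imwrite("pics/w4.png",cv2.resize(w,None,fx=5,fy=5,interpolation=cv2.INTER_NEAREST))
```

```text
(no output)
```

View pics/w4.png

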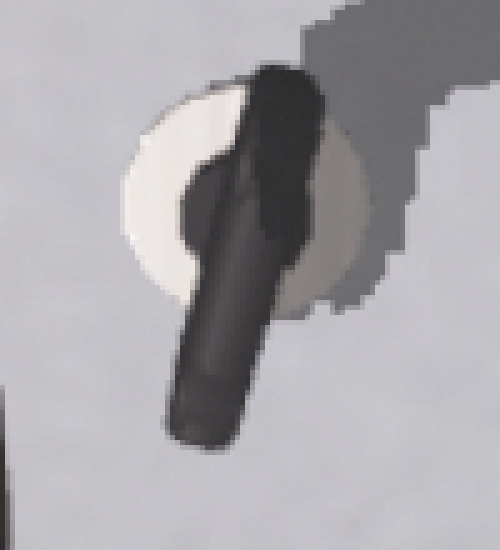

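The crop shows the blade's top face with corners near (255,68), (322,90), (168,430) and (235,447), and the pale disc's centre near (245,200). I'll compare these with the expected projections.

Run:
```python
import pickle,numpy as np
np.set_printoptions(precision=4,suppress=True)
w=pickle.load(open("cam1.pkl","rb"))["w"];K,R,t=w["K"],w["R"],w["t"]
def fish(p,z):
    x,y=(p[0]/5+264.6-K[0,2])/K[0,0],(p[1]/5+164.6-K[1,2])/K[1,1];th=np.hypot(x,y)
    d=np.array([np.sin(th)*x/th,np.sin(th)*y/th,np.cos(th)]);d=R.T@d;o=-R.T@t;return o+d*(z-o[2])/d[2]
c,s=np.cos(-.194),np.sin(-.194);A=np.array([[c,-s,0],[s,c,0],[0,0,1]]);H=np.array([.7472,.0194,0])
loc=lambda p,z:(A.T@(fish(p,z)-H))*1000
for p in((255,68),(322,90),(168,430),(235,447)):print("top",p,loc(p,.19),loc(p,.163))
for p in((245,200),(122,205),(370,205),(245,83),(285,320)):print("disc",p,loc(p,.154))
for p in((245,210),(180,210),(311,210)):print("hub",p,loc(p,.162))
```

```text
top (255, 68) [-172.2356   30.4957  190.    ] [-172.2927   24.3993  163.    ]
top (322, 90) [-163.8845   27.707   190.    ] [-162.7393   21.2091  163.    ]
top (168, 430) [-183.8748  -19.1769  190.    ] [-185.6074  -32.4241  163.    ]
top (235, 447) [-174.8764  -21.6858  190.    ] [-175.3136  -35.2941  163.    ]
disc (245, 200) [-173.8019    1.8928  154.    ]
disc (122, 205) [-192.504     1.0467  154.    ]
disc (370, 205) [-154.8229    1.1226  154.    ]
disc (245, 83) [-173.7915   20.0838  154.    ]
disc (285, 320) [-167.6003  -17.6876  154.    ]
hub (245, 210) [-173.7328    2.8964  162.    ]
hub (180, 210) [-183.254    2.873  162.   ]
hub (311, 210) [-164.0724    2.9121  162.    ]
```

The blade stands about 13° clockwise, so the wing is at roughly 0.22 rad (still open). I align to it and lower.

```bash
python3 -m creep '[{"x":0.8,"y":-2.7,"z":0,"rx":0,"ry":0,"rz":0,"grip":0.6},{"x":0,"y":0,"z":0,"rx":0,"ry":0,"rz":6.5,"grip":0.6},{"x":0,"y":0,"z":0,"rx":0,"ry":0,"rz":6.5,"grip":0.6},{"x":0,"y":0,"z":15,"rx":0,"ry":0,"rz":0,"grip":0.6},{"x":0,"y":0,"z":15,"rx":0,"ry":0,"rz":0,"grip":0.6},{"x":0,"y":0,"z":15,"rx":0,"ry":0,"rz":0,"grip":0.6},{"x":0,"y":0,"z":15,"rx":0,"ry":0,"rz":0,"grip":0.6},{"x":0,"y":0,"z":10,"rx":0,"ry":0,"rz":0,"grip":0.6},{"x":0,"y":0,"z":0,"rx":0,"ry":0,"rz":0,"grip":0.6},{"x":0,"y":0,"z":0,"rx":0,"ry":0,"rz":0,"grip":0.6}]' 30
python3 -m creep '[{"x":0,"y":0,"z":0,"rx":0,"ry":0,"rz":0,"grip":0.4},{"x":0,"y":0,"z":0,"rx":0,"ry":0,"rz":0,"grip":0.25},{"x":0,"y":0,"z":0,"rx":0,"ry":0,"rz":0,"grip":0.2},{"x":0,"y":0,"z":0,"rx":0,"ry":0,"rz":0,"grip":0.15},{"x":0,"y":0,"z":0,"rx":0,"ry":0,"rz":0,"grip":0.1},{"x":0,"y":0,"z":0,"rx":0,"ry":0,"rz":0,"grip":0},{"x":0,"y":0,"z":0,"rx":0,"ry":0,"rz":0,"grip":0},{"x":0,"y":0,"z":0,"rx":0,"ry":0,"rz":0,"grip":0},{"x":0,"y":0,"z":0,"rx":0,"ry":0,"rz":0,"grip":0},{"x":0,"y":0,"z":0,"rx":0,"ry":0,"rz":0,"grip":0}]' 30
python3 -c "
from plant import ctrl
print(ctrl.get_state()['wrist_torque'])"
```

```text
time: 12.85
eef_pos: [0.5777, 0.0539, 0.1649]
tcp_rot: [0.839, 0.545, -0.0, -0.0]
contact_force: [0.8, 0.5, 0.6]
opening: 0.601
finger_force: 0.0
time: 13.68
eef_pos: [0.5788, 0.0534, 0.1663]
tcp_rot: [0.839, 0.544, 0.001, 0.001]
contact_force: [0.5, -0.6, 4.9]
opening: 0.109
finger_force: 30.5
[-0.12514093 -0.35683539 -0.09029843]
```

```bash
python3 -m creep '[{"x":0,"y":0,"z":0,"rx":0,"ry":0,"rz":0,"grip":0},{"x":0,"y":0,"z":0,"rx":0,"ry":0,"rz":0,"grip":0},{"x":0,"y":0,"z":0,"rx":0,"ry":0,"rz":0,"grip":0},{"x":0,"y":0,"z":0.5,"rx":0,"ry":0,"rz":0,"grip":0},{"x":0,"y":0,"z":0.5,"rx":0,"ry":0,"rz":0,"grip":0},{"x":0,"y":0,"z":0.5,"rx":0,"ry":0,"rz":0,"grip":0},{"x":0,"y":0,"z":0.5,"rx":0,"ry":0,"rz":0,"grip":0},{"x":0,"y":0,"z":0,"rx":0,"ry":0,"rz":0,"grip":0},{"x":0,"y":0,"z":0,"rx":0,"ry":0,"rz":0,"grip":0},{"x":0,"y":0,"z":0,"rx":0,"ry":0,"rz":0,"grip":0}]' 60
python3 -c "
from plant import ctrl
print(ctrl.get_state()['wrist_torque'])"
```

```text
time: 14.52
eef_pos: [0.5788, 0.0534, 0.1657]
tcp_rot: [0.839, 0.544, 0.001, 0.001]
contact_force: [-1.4, 0.5, 10.1]
opening: 0.107
finger_force: 64.0
[-0.17323971  0.00848558 -0.08055342]
```

```bash
python3 -m creep '[{"x":0,"y":0,"z":0.4,"rx":0,"ry":0,"rz":0,"grip":0},{"x":0,"y":0,"z":0.4,"rx":0,"ry":0,"rz":0,"grip":0},{"x":0,"y":0,"z":0.4,"rx":0,"ry":0,"rz":0,"grip":0},{"x":0,"y":0,"z":0.4,"rx":0,"ry":0,"rz":0,"grip":0},{"x":0,"y":0,"z":0.4,"rx":0,"ry":0,"rz":0,"grip":0},{"x":0,"y":0,"z":0,"rx":0,"ry":0,"rz":0,"grip":0},{"x":0,"y":0,"z":0,"rx":0,"ry":0,"rz":0,"grip":0},{"x":0,"y":0,"z":0,"rx":0,"ry":0,"rz":0,"grip":0},{"x":0,"y":0,"z":0,"rx":0,"ry":0,"rz":0,"grip":0},{"x":0,"y":0,"z":0,"rx":0,"ry":0,"rz":0,"grip":0}]' 60
python3 -c "
from plant import ctrl
import time
s=ctrl.get_state();print(s['wrist_torque'],s['contact_force'],s['eef_pos'])"
```

```text
time: 15.35
eef_pos: [0.5788, 0.0534, 0.165]
tcp_rot: [0.839, 0.545, 0.001, 0.001]
contact_force: [-5.1, -0.4, 15.1]
opening: 0.102
finger_force: 64.7
[-0.12970869  0.47931345 -0.06860293] [-5.08010543 -0.36120741 15.05365199] [0.57882607 0.05340045 0.16499962]
```

```bash
python3 -m creep '[{"x":-0.2,"y":-0.5,"z":0,"rx":0,"ry":0,"rz":0,"grip":0},{"x":-0.2,"y":-0.4,"z":0,"rx":0,"ry":0,"rz":0,"grip":0},{"x":0,"y":0,"z":0.3,"rx":0,"ry":0,"rz":0,"grip":0},{"x":0,"y":0,"z":0.3,"rx":0,"ry":0,"rz":0,"grip":0},{"x":0,"y":0,"z":0.3,"rx":0,"ry":0,"rz":0,"grip":0},{"x":0,"y":0,"z":0.3,"rx":0,"ry":0,"rz":0,"grip":0},{"x":0,"y":0,"z":0,"rx":0,"ry":0,"rz":0,"grip":0},{"x":0,"y":0,"z":0,"rx":0,"ry":0,"rz":0,"grip":0},{"x":0,"y":0,"z":0,"rx":0,"ry":0,"rz":0,"grip":0},{"x":0,"y":0,"z":0,"rx":0,"ry":0,"rz":0,"grip":0}]' 60
python3 -c "
from plant import ctrl
s=ctrl.get_state();print(s['wrist_torque'],s['contact_force'],s['eef_pos'])"
```

```text
time: 16.18
eef_pos: [0.5787, 0.0534, 0.1647]
tcp_rot: [0.839, 0.545, 0.002, 0.002]
contact_force: [-4.4, -0.1, 16.2]
opening: 0.099
finger_force: 64.9
[-0.13711808  0.32709569 -0.03393151] [-4.3954004  -0.10502737 16.18596084] [0.5787438  0.05343696 0.1646949 ]
```

```bash
python3 -m creep '[{"x":-0.2,"y":-0.4,"z":0.4,"rx":0,"ry":0,"rz":0,"grip":0},{"x":-0.2,"y":-0.4,"z":0.4,"rx":0,"ry":0,"rz":0,"grip":0},{"x":0,"y":0,"z":0,"rx":0,"ry":0,"rz":2,"grip":0},{"x":0,"y":0,"z":0,"rx":0,"ry":0,"rz":2,"grip":0},{"x":0,"y":0,"z":0,"rx":0,"ry":0,"rz":2,"grip":0},{"x":0,"y":0,"z":0,"rx":0,"ry":0,"rz":2,"grip":0},{"x":0,"y":0,"z":0,"rx":0,"ry":0,"rz":0,"grip":0},{"x":0,"y":0,"z":0,"rx":0,"ry":0,"rz":0,"grip":0},{"x":0,"y":0,"z":0,"rx":0,"ry":0,"rz":0,"grip":0},{"x":0,"y":0,"z":0,"rx":0,"ry":0,"rz":0,"grip":0}]' 60
python3 -c "
from plant import ctrl
s=ctrl.get_state();print(s['wrist_torque'],s['contact_force'],s['eef_pos'])"
```

```text
time: 17.02
eef_pos: [0.5788, 0.0534, 0.1645]
tcp_rot: [0.875, 0.485, 0.003, 0.002]
contact_force: [-2.5, -0.1, 16.5]
opening: 0.101
finger_force: 65.0
[-0.0942474   0.10734784 -0.09136631] [-2.4796041  -0.08489471 16.54589387] [0.57877531 0.05338654 0.16454008]
```

```bash
python3 -m creep '[{"x":0,"y":0,"z":0.3,"rx":0,"ry":0,"rz":0,"grip":0},{"x":0,"y":0,"z":0.3,"rx":0,"ry":0,"rz":0,"grip":0},{"x":0,"y":0,"z":0,"rx":0,"ry":0,"rz":1.5,"grip":0},{"x":0,"y":0,"z":0,"rx":0,"ry":0,"rz":1.5,"grip":0},{"x":0,"y":0,"z":0,"rx":0,"ry":0,"rz":1.5,"grip":0},{"x":0,"y":0,"z":0,"rx":0,"ry":0,"rz":1.5,"grip":0},{"x":0,"y":0,"z":0,"rx":0,"ry":0,"rz":1.5,"grip":0},{"x":0,"y":0,"z":0,"rx":0,"ry":0,"rz":0,"grip":0},{"x":0,"y":0,"z":0,"rx":0,"ry":0,"rz":0,"grip":0},{"x":0,"y":0,"z":0,"rx":0,"ry":0,"rz":0,"grip":0}]' 60
python3 -c "
from plant import ctrl
s=ctrl.get_state();print(s['wrist_torque'],s['contact_force'],s['eef_pos'])"
```

```text
time: 17.85
eef_pos: [0.5788, 0.0533, 0.1643]
tcp_rot: [0.905, 0.426, 0.003, 0.002]
contact_force: [-2.8, 0.2, 18.4]
opening: 0.103
finger_force: 65.2
[-0.09005757  0.15923363 -0.07749416] [-2.84131535  0.20871306 18.35564206] [0.57882404 0.05334673 0.16428979]
```

```bash
python3 -m creep '[{"x":0,"y":0,"z":0,"rx":0,"ry":0,"rz":1.5,"grip":0},{"x":0,"y":0,"z":0,"rx":0,"ry":0,"rz":1.5,"grip":0},{"x":0,"y":0,"z":0,"rx":0,"ry":0,"rz":1.5,"grip":0},{"x":0,"y":0,"z":0,"rx":0,"ry":0,"rz":1.5,"grip":0},{"x":0,"y":0,"z":0,"rx":0,"ry":0,"rz":0,"grip":0},{"x":0,"y":0,"z":0,"rx":0,"ry":0,"rz":0,"grip":0},{"x":0,"y":0,"z":0,"rx":0,"ry":0,"rz":0,"grip":0},{"x":0,"y":0,"z":0,"rx":0,"ry":0,"rz":0,"grip":0},{"x":0,"y":0,"z":0,"rx":0,"ry":0,"rz":0,"grip":0},{"x":0,"y":0,"z":0,"rx":0,"ry":0,"rz":0,"grip":0}]' 60
python3 -c "
from plant import ctrl
s=ctrl.get_state();print(s['wrist_torque'],s['contact_force'],s['eef_pos'],s['tcp_rot'])"
```

```text
time: 18.68
eef_pos: [0.5789, 0.0533, 0.1643]
tcp_rot: [0.926, 0.378, 0.003, 0.002]
contact_force: [-3.6, -0.8, 18.5]
opening: 0.099
finger_force: 65.2
[-0.13774598  0.12253145 -0.0765359 ] [-3.61226055 -0.79039266 18.52054803] [0.57889991 0.05330802 0.16431793] [0.92561434 0.37844922 0.00333538 0.00177927]
```

```bash
python3 -m creep '[{"x":0,"y":0,"z":0,"rx":0,"ry":0,"rz":2,"grip":0},{"x":0,"y":0,"z":0,"rx":0,"ry":0,"rz":2,"grip":0},{"x":0,"y":0,"z":0,"rx":0,"ry":0,"rz":2,"grip":0},{"x":0,"y":0,"z":0,"rx":0,"ry":0,"rz":2,"grip":0},{"x":0,"y":0,"z":0,"rx":0,"ry":0,"rz":2,"grip":0},{"x":0,"y":0,"z":0,"rx":0,"ry":0,"rz":2,"grip":0},{"x":0,"y":0,"z":0,"rx":0,"ry":0,"rz":2,"grip":0},{"x":0,"y":0,"z":0,"rx":0,"ry":0,"rz":2,"grip":0},{"x":0,"y":0,"z":0,"rx":0,"ry":0,"rz":0,"grip":0},{"x":0,"y":0,"z":0,"rx":0,"ry":0,"rz":0,"grip":0}]' 60
python3 -c "
from plant import ctrl
s=ctrl.get_state();print(s['wrist_torque'])"
```

```text
time: 19.52
eef_pos: [0.579, 0.0532, 0.1643]
tcp_rot: [0.969, 0.246, 0.004, 0.001]
contact_force: [-2.2, 0.4, 19.3]
opening: 0.104
finger_force: 65.1
[-0.11817301  0.08489059 -0.09121877]
```

```bash
python3 -m creep '[{"x":0,"y":0,"z":-0.4,"rx":0,"ry":0,"rz":2,"grip":0},{"x":0,"y":0,"z":0,"rx":0,"ry":0,"rz":3,"grip":0},{"x":0,"y":0,"z":0,"rx":0,"ry":0,"rz":3,"grip":0},{"x":0,"y":0,"z":0,"rx":0,"ry":0,"rz":3,"grip":0},{"x":0,"y":0,"z":0,"rx":0,"ry":0,"rz":3,"grip":0},{"x":0,"y":0,"z":0,"rx":0,"ry":0,"rz":3,"grip":0},{"x":0,"y":0,"z":0,"rx":0,"ry":0,"rz":3,"grip":0},{"x":0,"y":0,"z":0,"rx":0,"ry":0,"rz":3,"grip":0},{"x":0,"y":0,"z":0,"rx":0,"ry":0,"rz":3,"grip":0},{"x":0,"y":0,"z":0,"rx":0,"ry":0,"rz":0,"grip":0}]' 60
python3 -m creep '[{"x":0,"y":0,"z":0,"rx":0,"ry":0,"rz":1.5,"grip":0},{"x":0,"y":0,"z":0,"rx":0,"ry":0,"rz":1.5,"grip":0},{"x":0,"y":0,"z":0,"rx":0,"ry":0,"rz":1.5,"grip":0},{"x":0,"y":0,"z":0,"rx":0,"ry":0,"rz":1.5,"grip":0},{"x":0,"y":0,"z":0,"rx":0,"ry":0,"rz":1.5,"grip":0},{"x":0,"y":0,"z":0,"rx":0,"ry":0,"rz":0,"grip":0},{"x":0,"y":0,"z":0,"rx":0,"ry":0,"rz":0,"grip":0},{"x":0,"y":0,"z":0,"rx":0,"ry":0,"rz":0,"grip":0},{"x":0,"y":0,"z":0,"rx":0,"ry":0,"rz":0,"grip":0},{"x":0,"y":0,"z":0,"rx":0,"ry":0,"rz":0,"grip":0}]' 60
python3 -c "
from plant import ctrl
s=ctrl.get_state();print(s['wrist_torque'],s['tcp_rot'])"
```

```text
time: 20.35
eef_pos: [0.5791, 0.053, 0.1643]
tcp_rot: [1.0, 0.021, 0.004, 0.001]
contact_force: [-2.1, -1.5, 16.0]
opening: 0.098
finger_force: 64.8
time: 21.18
eef_pos: [0.5791, 0.0529, 0.1644]
tcp_rot: [0.999, -0.044, 0.004, 0.001]
contact_force: [-1.9, -1.4, 16.4]
opening: 0.104
finger_force: 64.8
[-0.23829772 -0.1135017  -0.04676603] [ 9.99028767e-01 -4.38629525e-02  4.15127717e-03  5.75702391e-04]
```

```bash
python3 -m creep '[{"x":0,"y":0,"z":0,"rx":0,"ry":0,"rz":1,"grip":0},{"x":0,"y":0,"z":0,"rx":0,"ry":0,"rz":1,"grip":0},{"x":0,"y":0,"z":0,"rx":0,"ry":0,"rz":1,"grip":0},{"x":0,"y":0,"z":0,"rx":0,"ry":0,"rz":1,"grip":0},{"x":0,"y":0,"z":0,"rx":0,"ry":0,"rz":1,"grip":0},{"x":0,"y":0,"z":0,"rx":0,"ry":0,"rz":1,"grip":0},{"x":0,"y":0,"z":0,"rx":0,"ry":0,"rz":0,"grip":0},{"x":0,"y":0,"z":0,"rx":0,"ry":0,"rz":0,"grip":0},{"x":0,"y":0,"z":0,"rx":0,"ry":0,"rz":0,"grip":0},{"x":0,"y":0,"z":0,"rx":0,"ry":0,"rz":0,"grip":0}]' 60
python3 -c "
from plant import ctrl
s=ctrl.get_state();print(s['wrist_torque'],s['tcp_rot'])"
```

```text
time: 22.02
eef_pos: [0.5791, 0.0528, 0.1643]
tcp_rot: [0.995, -0.096, 0.004, 0.0]
contact_force: [-1.9, -1.6, 16.9]
opening: 0.107
finger_force: 64.8
[-0.28811766 -0.08334353 -0.02250935] [ 9.95370003e-01 -9.60257659e-02  4.17357928e-03  4.35634282e-04]
```

```bash
python3 -m creep '[{"x":0,"y":0,"z":0,"rx":0,"ry":0,"rz":1,"grip":0},{"x":0,"y":0,"z":0,"rx":0,"ry":0,"rz":1,"grip":0},{"x":0,"y":0,"z":0,"rx":0,"ry":0,"rz":1,"grip":0},{"x":0,"y":0,"z":0,"rx":0,"ry":0,"rz":0,"grip":0},{"x":0,"y":0,"z":0,"rx":0,"ry":0,"rz":0,"grip":0},{"x":0,"y":0,"z":0,"rx":0,"ry":0,"rz":0,"grip":0},{"x":0,"y":0,"z":0,"rx":0,"ry":0,"rz":0,"grip":0},{"x":0,"y":0,"z":0,"rx":0,"ry":0,"rz":0,"grip":0},{"x":0,"y":0,"z":0,"rx":0,"ry":0,"rz":0,"grip":0},{"x":0,"y":0,"z":0,"rx":0,"ry":0,"rz":0,"grip":0}]' 60
python3 - <<'E'
from plant import ctrl,optics
import cv2,numpy as np
s=ctrl.get_state();print(s['wrist_torque'],s['tcp_rot'])
c=optics.read_camera("scene")["color"][150:300,280:440];w=optics.read_camera("wrist")["color"]
cv2.imwrite("pics/s5.png",np.hstack([cv2.resize(c,(352,330),interpolation=cv2.INTER_CUBIC),cv2.resize(w[100:320,180:460],(420,330))]))
E
```

```text
time: 22.85
eef_pos: [0.5791, 0.0528, 0.1644]
tcp_rot: [0.993, -0.119, 0.004, 0.001]
contact_force: [-2.2, -1.3, 16.4]
opening: 0.106
finger_force: 65.9
[-0.22689768 -0.10992752  0.98536664] [ 9.92834252e-01 -1.19418753e-01  4.28216241e-03  9.86453106e-04]
```

View pics/s5.png

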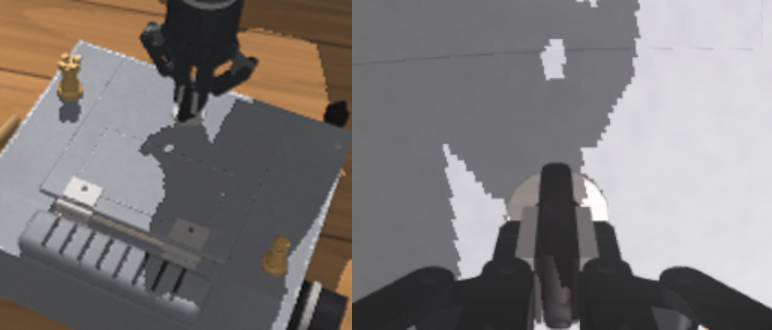

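The wing is square to the edge, gripped at (555,240) in the right view, and the stop was felt (about 1 N m). I now ease off, release and retreat.

```bash
python3 -m creep '[{"x":0,"y":0,"z":0,"rx":0,"ry":0,"rz":-1.5,"grip":0},{"x":0,"y":0,"z":-0.6,"rx":0,"ry":0,"rz":0,"grip":0},{"x":0,"y":0,"z":-0.6,"rx":0,"ry":0,"rz":0,"grip":0},{"x":0,"y":0,"z":-0.6,"rx":0,"ry":0,"rz":0,"grip":0},{"x":0,"y":0,"z":-0.6,"rx":0,"ry":0,"rz":0,"grip":0},{"x":0,"y":0,"z":-0.6,"rx":0,"ry":0,"rz":0,"grip":0},{"x":0,"y":0,"z":-0.6,"rx":0,"ry":0,"rz":0,"grip":0},{"x":0,"y":0,"z":0,"rx":0,"ry":0,"rz":0,"grip":0},{"x":0,"y":0,"z":0,"rx":0,"ry":0,"rz":0,"grip":0},{"x":0,"y":0,"z":0,"rx":0,"ry":0,"rz":0,"grip":0}]' 60
python3 -c "
from plant import ctrl
s=ctrl.get_state();print(s['wrist_torque'],s['tcp_rot'])"
```

```text
time: 23.78
eef_pos: [0.579, 0.0528, 0.165]
tcp_rot: [0.994, -0.108, 0.004, 0.001]
contact_force: [4.3, -0.7, 5.6]
opening: 0.102
finger_force: 63.4
[-0.20244037 -1.16094835  0.47897029] [ 9.94157493e-01 -1.07850836e-01  4.33375396e-03  5.42811940e-04]
```

```bash
python3 -m creep '[{"x":0,"y":0,"z":0,"rx":0,"ry":0,"rz":0,"grip":0.12},{"x":0,"y":0,"z":0,"rx":0,"ry":0,"rz":0,"grip":0.25},{"x":0,"y":0,"z":0,"rx":0,"ry":0,"rz":0,"grip":0.4},{"x":0,"y":0,"z":0,"rx":0,"ry":0,"rz":0,"grip":0.5},{"x":0,"y":0,"z":0,"rx":0,"ry":0,"rz":0,"grip":0.5},{"x":0,"y":0,"z":-10,"rx":0,"ry":0,"rz":0,"grip":0.5},{"x":0,"y":0,"z":-20,"rx":0,"ry":0,"rz":0,"grip":0.5},{"x":0,"y":0,"z":-30,"rx":0,"ry":0,"rz":0,"grip":0.5},{"x":0,"y":0,"z":-30,"rx":0,"ry":0,"rz":0,"grip":0.5},{"x":0,"y":0,"z":0,"rx":0,"ry":0,"rz":0,"grip":0.5}]' 60
python3 - <<'E'
from plant import optics
import cv2,numpy as np
c=optics.read_camera("scene")["color"][150:300,280:440];w=optics.read_camera("wrist")["color"]
cv2.imwrite("pics/s6.png",np.hstack([cv2.resize(c,(352,330),interpolation=cv2.INTER_CUBIC),cv2.resize(w[60:320,150:490],(431,330))]))
E
```

```text
time: 24.62
eef_pos: [0.5794, 0.0534, 0.2612]
tcp_rot: [0.994, -0.109, 0.006, -0.0]
contact_force: [0.2, -0.1, 0.8]
opening: 0.501
finger_force: 0.0
```

View pics/s6.png

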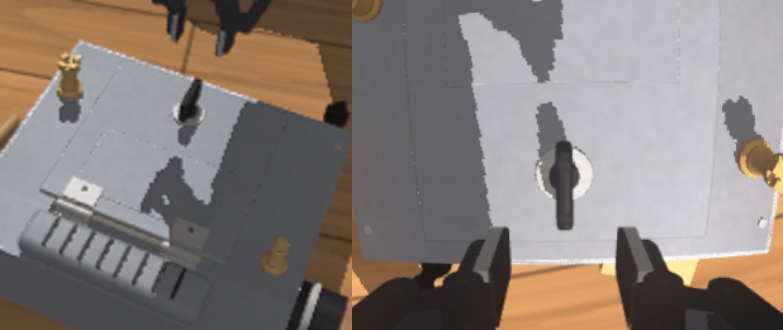

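The wing at (565,185) is square to the front edge. The hatch is flush, the gripper is clear, and the rook and pawn stand where they were.

```bash
python3 -c "
from plant import sign_off
print(sign_off())"
```

```text
the job is handed in; nothing more can be done
None
```

I shut the hatch on its seal, turned the wing knob until I felt its quarter-turn stop, let go and handed the job in; the sign-off returned no verdict, and the forces on the seal and tongue after release could not be measured directly.

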